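Find where the sliding lid binds, then back it off

TASK

Two worktop boxes have sliding lids. Take the lid with the straight bar handle and slide it along its track until it binds against the black rubber pads clipped in the track, then back it off so that it stands clear of the pads by about 25 mm, and let go. Leave the lid with the round knob where it is.

Things in the scene. Friction and masses are not known exactly. Their poses are not given: they have to be found in the camera images.
- bar_grip (a point): centre of the straight steel bar handle on the grey lid to be moved: 70 mm long across the track (x), 14 mm thick along it (y), 20 mm high. Its top is 10 mm above this point; below its middle are 28 mm of free space to the lid's flat top. Axes: z up, y level along the track toward the rubber pads. The lid's leading edge is 50 mm from this point in +y.
- bar_lid (a joint): travel of that lid along its track in m, growing toward the pads, range 0 to 0.125. The lid (106 mm wide, 100 mm along the track, 8 mm thick) slides against about 1.5 N of friction plus a drag of 4 N per m/s and stays where it is left. Its white box (130 x 240 mm, 66 mm high) is fixed to the worktop.
- bar_tight_spot (a point): tight spot of that lid's track: fixed point midway between the two black rubber pads, at their unpressed front faces, in mid-height of the lid; axes as bar_grip. The lid meets the pads when bar_grip is 50 mm short of it along y (95 to 150 mm short at the start); they then push back 1.5 N per mm and yield at most 12 mm. Their dark steel clips on the rails rise 14 mm above it.
- knob_grip (a point): centre of the round steel knob's head (34 mm across, its top 10 mm above this point) on the lid of the other, otherwise equal box, which has pads of its own. This lid must stay where it is. Its flat top lies 38 mm below this point. Axes as bar_grip, for its own box.

How it is judged:
By the outcome, as a careful person would: the job done as asked, in the order asked, and still so for the second after the job is handed in, with the robot touching nothing.
It also fails if it takes over 32 s, if anything falls off the work surface, if the arm or the gripper's body presses on something with over 40 N, if the wrist force passes 120 N, or if a joint passes its speed limit or range.

ROBOT

A 6-joint arm with a two-finger parallel gripper is mounted at the origin on a cart in front of the work surface, level with it; the furniture and walls round the work are solid. World frame = base frame: x ahead of the robot, y to its left, z up, the work surface at z = 0. Lengths are in m, angles in rad, forces in N, time in s.
With the tool pointing down it reaches from about 0.35 to 0.775 m from the base axis. Payload 5.5 kg.
Tool frame: the origin (TCP) lies at the very end of the fingers, on their centre line; the grasp point (between the pads) lies 19 mm behind it; z points along the fingers, y is the line along which they close (so a half turn about z gives the same grasp; the last joint's range is limited). The gripper opens to 85 mm and grips with 20 to 120 N. Pads are 22 mm wide; open, the fingers measure 114 mm over their backs; the gripper's body (76 mm by 85 mm) begins 54 mm behind the grasp point. The pads swing forward as they close: fully open they stand 13 mm farther back than shut.
Start: joints at [-0.14, 0.313, 0.046, 1.304, 0, 1.431], TCP at [0.575, -0, 0.231] pointing down, gripper open.
Joint ranges: [-2.76, 2.76], [-0.86, 1.69], [-1.03, 1.26], [-2.2, 2.34], [-1.47, 1.5], [-3.14, 3.14]. Speed limits (rad/s): [2.57, 2.57, 3.14, 3.14, 3.14, 3.14].

INTERFACE

Orientations are given as a unit quaternion [w, x, y, z].
In Python, from workcell import get_state, read_camera, calibration, hand_in gives the robot as it stands.
- The arm moves only by the tool drive_tool, never from a script. Its argument "deltas" is a list that holds one entry, the list of rows, each a list of 7 numbers: the closure in counts, from 0 (fully open) to 255 (shut), then the shift along the tool's x, y, z in m, then the turn, a rotation vector about the tool's x, y, z in degrees. A call has 1 to 12 rows; each row is the pose to reach, as a shift and turn from the pose commanded when the call began, along the tool's axes at that moment; what a row does not reach only later rows make up. A row lasts 1/8 s, in which the tool goes at most 62.5 mm and 10.7 degrees, less where a joint would pass 70% of its speed; a pose out of reach is approached as far as the arm can. A call with a gripper value outside its range is refused whole. The fingers move at their own pace and stop on an object; "newtons" is the grip in N (left out, the last holds). Time passes only in rows, so rows that repeat a pose let the fingers close. It gives the time, the measured TCP pose, the force, the opening and the grip force at its end, in the units of the state.
- get_state(): the state, without advancing time (a new reading comes with each control period).
- read_camera(name): name is "scene" or "side" or "wrist"; returns (picture, depth): 420x560x3 uint8, red, green, blue; 420x560 float32, m along the optical axis (not along the pixel's ray), 0 where there is no reading.
- calibration(name): a dict with "mtx" (3x3 intrinsics, pixels), "k1" (the pictures are not rectified: a ray, as slopes to the right and down, at radius r is drawn at 1 + k1 r^2 times it, then the intrinsics apply), "world_from_camera" (4x4, takes a point from camera to world coordinates). Camera axes: x right, y up, looking along -z (the intrinsics and any distortion apply to the point x, -y, -z); pixel columns grow to the right and rows downward; lengths in m; the calibration is good to about 2 mm. A picture is of the moment at which its call begins: read the wrist's pose just before it. calibration takes no time and is no camera call; for the wrist camera it gives the pose at the moment of the call.
- hand_in(): hands the job in; it is judged then, once.
The state is a dict: "clock": time; "joint_pos": joint angles; "qvel": joint speeds; "tau": joint torques, N m; "tcp_pos": TCP position; "orientation": TCP orientation; "wrist_force": force on the tool from outside, world axes, zero at the start; "ft_torque": the same for the moment, N m; "finger_gap": finger opening in m; "grip_force": force on a finger pad.
Only numpy, scipy, OpenCV 4.12 (cv2) and the standard library are available. Lean on these libraries where they do the work, as an engineer would, in place of code of your own. Each camera call takes 0.05 s, during which the arm holds its last target. There are 200 camera calls.

## Working session

There is one attempt and no reset: what is moved stays moved. The work goes in short steps, Python scripts to look and compute and a tool call to move; the robot and the scene stay as the last step left them, time stands still between calls to the robot, and variables do not carry over. Pictures are saved under pics/ and viewed, at most 10 in all, crops included, and the job is handed in when it is done.

Besides the shell and the picture viewer there is one more tool, called after "Request:" in YAML: its name, and indented under it one key for each argument. drive_tool: Moves the arm, as the interface text tells. Its arguments: {"type":"object","properties":{"deltas":{"type":"array","items":{"type":"array","items":{"type":"array","items":{"type":"number"}}}},"newtons":{"type":"number"}},"required":["deltas"]}

```bash
mkdir -p pics; cat > h.py <<'E'
import numpy as np, cv2
from workcell import *
def pts(name):
    c=calibration(name); img,d=read_camera(name)
    return img,d,c
def cast(c,u,v,d=None,z=None):
    M=c["mtx"]; k=c["k1"]; u=np.asarray(u,float); v=np.asarray(v,float)
    X=(u-M[0][2])/M[0][0]; Y=(v-M[1][2])/M[1][1]; x,y=X.copy(),Y.copy()
    for _ in range(20):
        s=1+k*(x*x+y*y); x,y=X/s,Y/s
    T=np.array(c["world_from_camera"]); r=np.stack([x,-y,-np.ones_like(x)],-1)@T[:3,:3].T
    o=T[:3,3]
    if z is not None: d=(z-o[2])/r[...,2]
    return o+r*np.asarray(d)[...,None]
def save(n,img): cv2.imwrite("pics/"+n,img[...,::-1])
E
python3 - <<'E'
from h import *
print(get_state())
a=pts("scene");b=pts("side");
save("scene0.png",a[0]);save("side0.png",b[0])
for n,(i,d,c) in zip("ab",(a,b)): print(c["k1"],np.round(c["world_from_camera"],3).tolist(),(d>0).mean()); np.savez(n,i=i,d=d)
E
```

```text
{'clock': 0.0, 'joint_pos': array([-1.39582019e-01,  3.14003092e-01,  4.49513454e-02,  1.30358849e+00,
       -1.19106331e-05,  1.43121314e+00]), 'qvel': array([ 0.00111496, -0.00055542, -0.00076297, -0.00068341,  0.00043502,
        0.00088232]), 'tau': array([-2.90074182e-03, -4.80629075e+01,  2.98531097e+01,  1.95313990e-02,
       -3.83516899e-04, -4.27451073e-05]), 'tcp_pos': array([5.74479917e-01, 7.01693285e-05, 2.30396038e-01]), 'orientation': array([-7.32697104e-04,  7.07106063e-01,  7.07106898e-01, -5.59634221e-04]), 'wrist_force': array([-0.80338539, -0.39694175, -0.17215311]), 'ft_torque': array([-0.05610773,  0.01871394, -0.06864038]), 'grip_force': 0.0, 'finger_gap': 0.08532483160624486}
-0.019453648752239504 [[0.977, 0.18, -0.113, 0.353], [-0.212, 0.789, -0.577, -0.534], [-0.015, 0.588, 0.809, 0.809], [0.0, 0.0, 0.0, 1.0]] 0.996296768707483
0.03823898602042516 [[0.999, 0.028, -0.039, 0.431], [-0.048, 0.484, -0.874, -0.824], [-0.006, 0.875, 0.485, 0.569], [0.0, 0.0, 0.0, 1.0]] 0.9962840136054422
```

View pics/scene0.png

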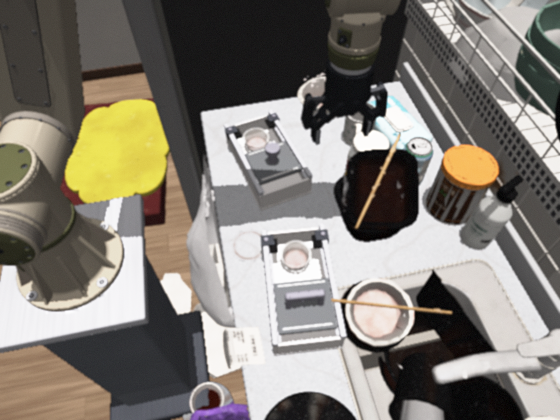

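View pics/side0.png

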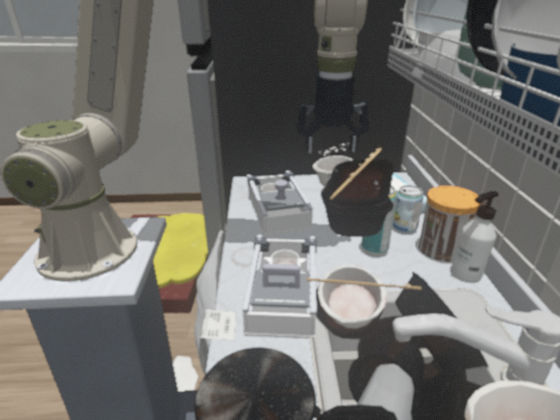

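The scene view shows the bar lid's handle at about (306,296), with clips and pads at (267,240) and (320,238). The knob box is at (265,155). A bowl with a chopstick whose end is near (335,302) stands close to the bar box.

```bash
python3 - <<'E'
from h import *
f=np.load("a.npz"); i=f["i"];d=f["d"];c=calibration("scene")
v,u=np.mgrid[225:350,250:350]
P=cast(c,u,v,d[225:350,250:350])
z=P[...,2]
# bar mask: region around the handle
for lo,hi in ((.05,.06),(.06,.075),(.075,.085),(.085,.095),(.095,.105),(.105,.13)):
    m=(z>lo)&(z<hi); q=P[m]; print(lo,m.sum(),np.round(np.percentile(q,[2,50,98],axis=0),3).tolist() if m.sum() else "")
# bar: pixel-contiguous high region
m=((z>.085)&(z<.12)).astype('uint8'); n,l,s,ce=cv2.connectedComponentsWithStats(m)
for k in range(1,n):
    if s[k,4]>15:
        q=P[l==k]; r=cv2.minAreaRect((q[:,:2]*1000).astype('float32')); print(s[k],ce[k]+[250,225],q.mean(0).round(3),r)
save("crop.png",cv2.resize(i[215:355,240:380],None,fx=4,fy=4,interpolation=cv2.INTER_CUBIC))
E
```

```text
0.05 1166 [[0.395, -0.297, 0.051], [0.455, -0.229, 0.055], [0.523, -0.056, 0.06]]
0.06 3770 [[0.389, -0.285, 0.06], [0.453, -0.224, 0.063], [0.531, -0.073, 0.07]]
0.075 80 [[0.42, -0.283, 0.076], [0.521, -0.265, 0.081], [0.526, -0.23, 0.085]]
0.085 134 [[0.42, -0.261, 0.085], [0.513, -0.244, 0.089], [0.532, -0.229, 0.095]]
0.095 96 [[0.419, -0.237, 0.095], [0.45, -0.233, 0.1], [0.487, -0.227, 0.105]]
0.105 296 [[0.42, -0.236, 0.106], [0.453, -0.228, 0.109], [0.486, -0.219, 0.112]]
[ 35  64  40  16 425] [304.14823529 296.08470588] [ 0.452 -0.23   0.105] ((453.34283447265625, -228.0032958984375), (14.13465404510498, 69.89484405517578), 84.31835174560547)
[81 70 19 15 97] [342.67010309 301.6185567 ] [ 0.519 -0.248  0.09 ] ((515.3861083984375, -250.0684051513672), (22.1055850982666, 33.0844612121582), 86.32109832763672)
```

View pics/crop.png

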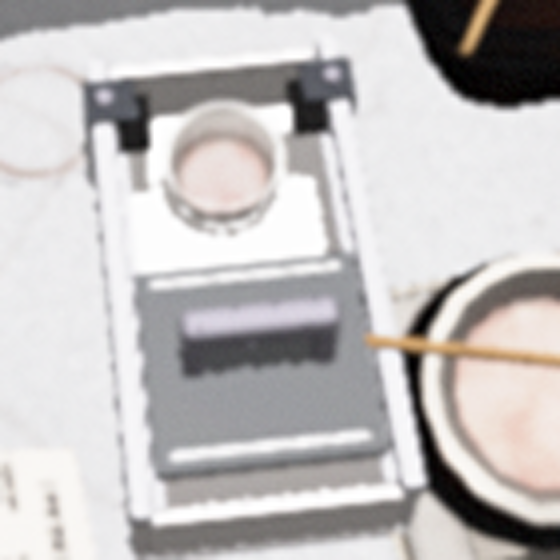

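The crop shows the bar at (260,320) and the clips' bolts at (105,97) and (333,73). The pads' front faces are just below the clips, at (132,150) and (310,130). A cup stands inside the box ahead of the lid, so I'll check that it's below lid height.

```bash
python3 - <<'E'
from h import *
f=np.load("a.npz"); d=f["d"];c=calibration("scene")
for n,(a,b),z in (("boltL",(105,97),.072),("boltR",(333,73),.072),("padL",(132,150),.058),("padR",(310,130),.058),("rim",(220,110),.05),("rimL",(165,160),.05),("rimR",(280,160),.05),("leadL",(140,285),.062),("leadR",(355,262),.062),("barL",(183,315),.11),("barR",(335,300),.11)):
    u,v=240+a/4,215+b/4; print(n,cast(c,u,v,z=z).round(3),cast(c,u,v,d=d[int(v+.5),int(u+.5)]).round(3))
s=get_state();g=np.array([.453,-.228,.1]);R=np.array([[0,1,0],[1,0,0],[0,0,-1.]])
print(R.T@(g+[0,0,-.019]-s["tcp_pos"]))
E
```

```text
boltL [ 0.413 -0.08   0.072] [ 0.413 -0.081  0.073]
boltR [ 0.528 -0.092  0.072] [ 0.528 -0.091  0.071]
padL [ 0.421 -0.105  0.058] [ 0.426 -0.074  0.003]
padR [ 0.511 -0.113  0.058] [ 0.512 -0.111  0.055]
rim [ 0.471 -0.087  0.05 ] [ 0.473 -0.078  0.034]
rimL [ 0.437 -0.11   0.05 ] [ 0.439 -0.101  0.035]
rimR [ 0.493 -0.122  0.05 ] [ 0.496 -0.114  0.035]
leadL [ 0.41  -0.18   0.062] [ 0.41  -0.179  0.061]
leadR [ 0.512 -0.19   0.062] [ 0.513 -0.189  0.058]
barL [ 0.421 -0.221  0.11 ] [ 0.422 -0.22   0.109]
barR [ 0.488 -0.228  0.11 ] [ 0.498 -0.207  0.06 ]
[-0.22805966 -0.12153835  0.14948929]
```

Request:
drive_tool:
  deltas:
    - [[0,-0.03,-0.016,0,0,0,-10],[0,-0.07,-0.037,0.01,0,0,-20],[0,-0.11,-0.058,0.02,0,0,-30],[0,-0.15,-0.08,0.03,0,0,-40],[0,-0.18,-0.096,0.04,0,0,-50],[0,-0.205,-0.109,0.05,0,0,-60],[0,-0.22,-0.117,0.06,0,0,-70],[0,-0.228,-0.1215,0.06,0,0,-80],[0,-0.228,-0.1215,0.06,0,0,-84.3],[0,-0.228,-0.1215,0.06,0,0,-84.3],[0,-0.228,-0.1215,0.06,0,0,-84.3]]

```text
clock: 1.48
tcp_pos: [0.4535, -0.2278, 0.1711]
orientation: [-0.0, 0.05, 0.999, 0.0]
wrist_force: [0.1, -0.1, -1.1]
finger_gap: 0.0855
grip_force: 0.0
```

```bash
python3 - <<'E'
from h import *
s=get_state();i,d,c=pts("wrist");save("w1.png",i)
from scipy.spatial.transform import Rotation as Ro
q=s["orientation"];R=Ro.from_quat(np.r_[q[1:],q[0]]).as_matrix()
print(s["clock"],s["tcp_pos"],R.round(3).tolist(),s["joint_pos"].round(2))
v,u=np.mgrid[0:420,0:560];P=cast(c,u,v,d);x,y,z=P[...,0],P[...,1],P[...,2]
m=((z>.1)&(z<.118)&(abs(x-.453)<.06)&(abs(y+.228)<.04)&(d>0)).astype('uint8')
n,l,st,ce=cv2.connectedComponentsWithStats(m);k=1+st[1:,4].argmax()
p=P[l==k];print(st[k],p.mean(0).round(4),np.percentile(p[:,2],[5,50,95]).round(4),cv2.minAreaRect((p[:,:2]*1000).astype('float32')))
E
```

```text
1.475 [ 0.45346778 -0.22783024  0.17114814] [[-0.995, 0.1, -0.0], [0.1, 0.995, 0.0], [0.0, 0.0, -1.0]] [-0.62  0.21 -0.24  1.12  0.   -0.52]
[ 259  180   23  104 2245] [ 0.4511 -0.2267  0.1088] [0.1059 0.1092 0.1105] ((453.5450439453125, -226.76173400878906), (14.042609214782715, 68.95065307617188), 83.79661560058594)
```

View pics/w1.png

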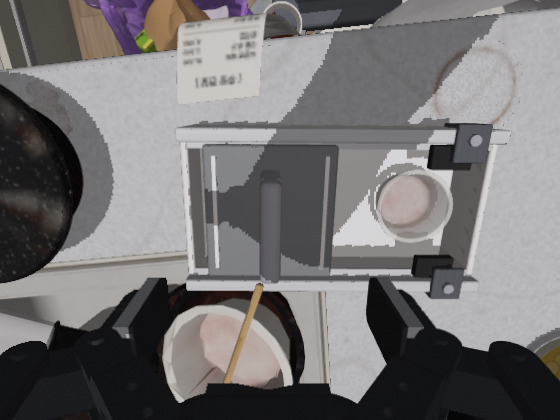

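The wrist view shows the bar at (270,230), the pads at (450,157) and (432,266), and the track clear. The bar measures 14 x 69 mm with its top at z≈0.110, which matches the given sizes. Next I descend and grip.

Request:
drive_tool:
  deltas:
    - [[0,0,0.001,0.03,0,0,0],[0,0,0.001,0.065,0,0,0],[0,0,0.001,0.09,0,0,0],[0,0,0.001,0.09,0,0,0],[255,0,0.001,0.09,0,0,0],[255,0,0.001,0.09,0,0,0],[255,0,0.001,0.09,0,0,0],[255,0,0.001,0.09,0,0,0],[255,0,0.001,0.09,0,0,0],[255,0,0.001,0.09,0,0,0]]
  newtons: 50

```text
clock: 2.78
tcp_pos: [0.454, -0.2272, 0.082]
orientation: [0.001, 0.05, 0.999, -0.0]
wrist_force: [-0.5, 1.5, 6.7]
finger_gap: 0.0132
grip_force: 50.8
```

Request:
drive_tool:
  deltas:
    - [[255,0,0.008,0,0,0,0],[255,0,0.018,0,0,0,0],[255,0,0.028,0,0,0,0],[255,0,0.038,0,0,0,0],[255,0,0.048,0,0,0,0],[255,0,0.055,0,0,0,0],[255,0,0.055,0,0,0,0],[255,0,0.055,0,0,0,0]]

```text
clock: 3.78
tcp_pos: [0.46, -0.1719, 0.082]
orientation: [0.001, 0.05, 0.999, 0.0]
wrist_force: [-0.2, 1.6, 6.6]
finger_gap: 0.0133
grip_force: 51.1
```

Request:
drive_tool:
  deltas:
    - [[255,0,0.003,0,0,0,0],[255,0,0.006,0,0,0,0],[255,0,0.006,0,0,0,0],[255,0,0.006,0,0,0,0]]

```text
clock: 4.28
tcp_pos: [0.4605, -0.1664, 0.082]
orientation: [0.001, 0.05, 0.999, -0.0]
wrist_force: [0.6, 1.1, 7.0]
finger_gap: 0.0129
grip_force: 51.0
```

Request:
drive_tool:
  deltas:
    - [[255,0,0.002,0,0,0,0],[255,0,0.004,0,0,0,0],[255,0,0.004,0,0,0,0],[255,0,0.004,0,0,0,0]]

```text
clock: 4.78
tcp_pos: [0.461, -0.1626, 0.082]
orientation: [0.001, 0.05, 0.999, -0.0]
wrist_force: [1.2, -1.3, 5.2]
finger_gap: 0.0127
grip_force: 50.9
```

Request:
drive_tool:
  deltas:
    - [[255,0,0.002,0,0,0,0],[255,0,0.004,0,0,0,0],[255,0,0.004,0,0,0,0],[255,0,0.004,0,0,0,0]]

```text
clock: 5.28
tcp_pos: [0.4614, -0.1587, 0.082]
orientation: [0.001, 0.05, 0.999, -0.0]
wrist_force: [0.9, -0.8, 5.1]
finger_gap: 0.0133
grip_force: 50.9
```

Request:
drive_tool:
  deltas:
    - [[255,0,0.002,0,0,0,0],[255,0,0.003,0,0,0,0],[255,0,0.003,0,0,0,0],[255,0,0.003,0,0,0,0]]

```text
clock: 5.78
tcp_pos: [0.4617, -0.1562, 0.082]
orientation: [0.001, 0.05, 0.999, -0.001]
wrist_force: [-0.1, -3.3, 4.8]
finger_gap: 0.013
grip_force: 50.9
```

Request:
drive_tool:
  deltas:
    - [[255,0,0.002,0,0,0,0],[255,0,0.003,0,0,0,0],[255,0,0.003,0,0,0,0],[255,0,0.003,0,0,0,0]]

```text
clock: 6.28
tcp_pos: [0.4619, -0.1541, 0.082]
orientation: [0.001, 0.05, 0.999, -0.002]
wrist_force: [0.4, -6.2, 5.1]
finger_gap: 0.0131
grip_force: 50.8
```

Request:
drive_tool:
  deltas:
    - [[255,0,0.002,0,0,0,0],[255,0,0.004,0,0,0,0],[255,0,0.004,0,0,0,0],[255,0,0.004,0,0,0,0]]

```text
clock: 6.78
tcp_pos: [0.4622, -0.1511, 0.082]
orientation: [0.001, 0.051, 0.999, -0.003]
wrist_force: [-1.0, -9.3, 3.7]
finger_gap: 0.0133
grip_force: 50.7
```

The lid is pressed on the pads at about 9 N, with contact onset at TCP y≈-0.158. I'm backing off to y≈-0.183.

Request:
drive_tool:
  deltas:
    - [[255,0,-0.005,0,0,0,0],[255,0,-0.011,0,0,0,0],[255,0,-0.018,0,0,0,0],[255,0,-0.025,0,0,0,0],[255,0,-0.031,0,0,0,0],[255,0,-0.0345,0,0,0,0],[255,0,-0.0345,0,0,0,0],[255,0,-0.0345,0,0,0,0]]

```text
clock: 7.78
tcp_pos: [0.4588, -0.1829, 0.082]
orientation: [0.001, 0.05, 0.999, -0.0]
wrist_force: [0.4, -1.3, 6.0]
finger_gap: 0.013
grip_force: 51.1
```

```bash
python3 - <<'E'
from h import *
i,d,c=pts("wrist");save("w2.png",i)
E
```

```text
(no output)
```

View pics/w2.png

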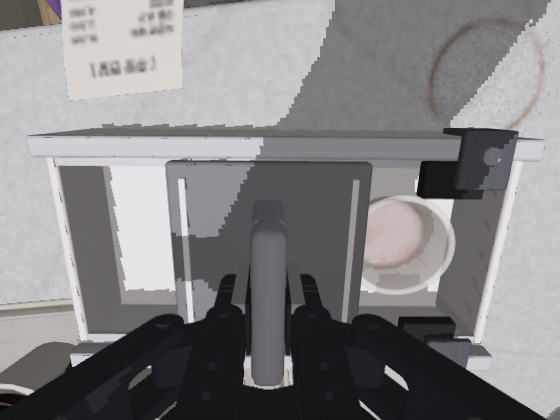

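The lid's leading edge is at (372,175) and the pad's face at (419,180). Against the 205 px (100 mm) lid, that gap is roughly 23–25 mm. I'll release, lift and measure.

Request:
drive_tool:
  deltas:
    - [[120,0,0,0,0,0,0],[0,0,0,0,0,0,0],[0,0,0,0,0,0,0],[0,0,0,0,0,0,0],[0,0,0,0,0,0,0],[0,0,0,-0.02,0,0,0],[0,0,0,-0.05,0,0,0],[0,0,0,-0.09,0,0,0],[0,0,0,-0.12,0,0,0],[0,0,0,-0.12,0,0,0],[0,0,0,-0.12,0,0,0]]

```text
clock: 9.2
tcp_pos: [0.4577, -0.1825, 0.2006]
orientation: [-0.0, 0.05, 0.999, 0.0]
wrist_force: [0.2, 0.6, 0.0]
finger_gap: 0.0853
grip_force: 0.0
```

```bash
python3 - <<'E'
from h import *
i,d,c=pts("wrist");save("w3.png",i)
v,u=np.mgrid[0:420,0:560];P=cast(c,u,v,d);x,y,z=P[...,0],P[...,1],P[...,2]
m=((z>.1)&(z<.118)&(abs(x-.458)<.06)&(abs(y+.183)<.04)&(d>0)).astype('uint8')
n,l,st,ce=cv2.connectedComponentsWithStats(m);k=1+st[1:,4].argmax()
p=P[l==k];print(st[k],cv2.minAreaRect((p[:,:2]*1000).astype('float32')))
np.savez("w3",d=d,**{k:np.array(v) for k,v in c.items()})
E
```

```text
[ 258  173   20   93 1745] ((458.4157409667969, -183.21194458007812), (13.616586685180664, 68.89292907714844), 83.84165954589844)
```

View pics/w3.png

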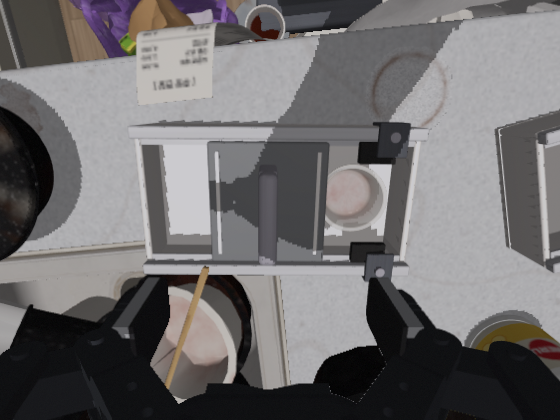

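The wrist view shows the lid released, with its leading edge at (327,155) and (325,250) and the pad faces at (360,152) and (350,251). The mean gap is about 24.5 mm, which agrees with the force estimate of about 25 mm.

```bash
python3 -c "
from workcell import hand_in; print(hand_in())"
```

```text
the job is handed in; nothing more can be done
None
```

I slid the bar-handled lid into its rubber pads until it bound (about 9 N), backed it off to about 25 mm clear and let go; the knob lid was not touched, and the job was handed in at about 9 s.

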